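# Find the corner of the plate that rocks and press its shim tab flat

## Robot

A 6-joint arm with a two-finger parallel gripper is mounted at the origin on a cart in front of the work surface, level with it; the furniture and walls round the work are solid. World frame = base frame: x ahead of the robot, y to its left, z up, the work surface at z = 0. Lengths are in mm, angles in rad, forces in N, time in s.
With the tool pointing down it reaches from about 225 to 725 mm from the base axis. Payload 3.1 kg.
Tool frame: the origin (TCP) lies at the centre of the arm's flange, where the gripper is bolted on; the fingertips stand 173 mm ahead of it and the grasp point (between the pads) lies 155 mm ahead of it (grip_depth is the distance from the TCP to the grasp point, in mm); z points along the fingers, x is the direction in which the jaws open and shut, and the axes are right-handed (so a half turn about z gives the same grasp; the last joint's range is limited). The gripper opens to 85 mm and grips with 20 to 120 N. Pads are 22 mm wide; open, the fingers measure 114 mm over their backs; the gripper's body (76 mm by 85 mm) begins 54 mm behind the grasp point. The pads swing forward as they close: fully open they stand 13 mm farther back than shut.
Start: joints at [0.984, 0.048, 0.099, 1.622, 0, 1.443], TCP at [232.514, 470.697, 404.712] pointing down, gripper open.
Joint ranges: [-2.91, 2.91], [-0.99, 1.94], [-1.21, 1.42], [-2.12, 2.29], [-1.49, 1.47], [-3.14, 3.14]. Speed limits (rad/s): [2.79, 2.79, 3.14, 3.14, 3.14, 3.14].

## Interface

Orientations are given as a unit quaternion [x, y, z, w].
In Python, from cell import state, snapshot, camera_model, job_done, grip_depth gives the robot as it stands.
- The arm moves only by the tool move_arm, never from a script. Its arguments are lists of equal length, an entry for each row: "jaw": the closure in counts, from 0 (fully open) to 255 (shut); "dp": the shift along the tool's x, y, z in cm, a list of three; "angular": the turn, a rotation vector about the tool's x, y, z in degrees, a list of three. In form: {"jaw": [jaw, ...], "dp": [[x, y, z], ...], "angular": [[rx, ry, rz], ...]}. A call has exactly 8 rows; each row shifts and turns the commanded pose from where the row before left it, along the tool's axes as they then stand; what a row does not reach is not made up. A row lasts 1/10 s, in which the tool goes at most 50 mm and 8.59 degrees, less where a joint would pass 70% of its speed; a pose out of reach is approached as far as the arm can. A call with a gripper value outside its range is refused whole. The fingers move at their own pace and stop on an object; "squeeze" is the grip in N (left out, the last holds). Time passes only in rows, so rows that do not move let the fingers close, or fill a call up. It gives the time, the measured TCP pose, the force and the opening at its end, in the units of the state.
- state(): the state, without advancing time (a new reading comes with each control period).
- snapshot(name): name is "scene" or "top"; returns (picture, depth): 420x560x3 uint8, red, green, blue; 420x560 float32, mm along the optical axis (not along the pixel's ray), 0 where there is no reading.
- camera_model(name): a dict with "camera_matrix" (3x3 intrinsics, pixels), "world_to_cam" (4x4, takes a point from world to camera coordinates). Camera axes: x right, y up, looking along -z (the intrinsics and any distortion apply to the point x, -y, -z); pixel columns grow to the right and rows downward; lengths in mm; the calibration is good to about 2 mm. A picture is of the moment at which its call begins. camera_model takes no time and is no camera call.
- job_done(): hands the job in, once; it reports no verdict.
The state is a dict: "time_s": time; "q": joint angles; "joint_vel": joint speeds; "tau": joint torques, N m; "tcp_pos": TCP position; "eef_rot": TCP orientation; "ft_force": force on the tool from outside, world axes, zero at the start; "ft_torque": the same for the moment, N m; "finger_gap": finger opening in mm.
Only numpy, scipy, OpenCV 4.12 (cv2) and the standard library are available. Lean on these libraries where they do the work, as an engineer would, in place of code of your own. Each camera call takes 0.05 s, during which the arm holds its last target.

## Task

The H-shaped metal plate rocks because one of its four corners is not properly supported. Press down on the plate's corners with the fingertips, one after another, until you find the one that gives, then press the raised shim tab of that corner down flat. Only press: do not lift or shift the plate, leave the other three tabs raised as they are, and leave the things lying around (and on the plate) where they are.

Things in the scene. Friction and masses are not known exactly. Their poses are not given: they have to be found in the camera images.
- base: Grey fixed base board, 210 (x) x 290 (y) x 10 mm, lying on the table; origin at the centre of its underside. Its x axis points away from the robot and its y axis to the robot's left; feet, tabs and plate are turned with it. Dark cleats (up to 46 mm above the table) stand close around the plate.
- plate: Loose H-shaped steel-grey metal plate, 170 (x) x 250 (y) x 12 mm, 0.8 kg, level on four feet; origin at the centre of its underside, 40 mm above the table. Cross bars along y (36 mm deep, centred 67 mm before and behind the centre), web 80 mm wide, notches at left and right. Three corners are firm; one dips about 4 mm under 3 to 5 N and springs back when released.
- corner_1 (a point): Point on the plate's top face over a foot, at the front left corner (seen from the robot, front = near): the place to press to test that corner; 52 mm above the table at rest.
- corner_2 (a point): Point on the plate's top face over a foot, at the front right corner (seen from the robot, front = near): the place to press to test that corner; 52 mm above the table at rest.
- corner_3 (a point): Point on the plate's top face over a foot, at the rear left corner (seen from the robot, front = near): the place to press to test that corner; 52 mm above the table at rest.
- corner_4 (a point): Point on the plate's top face over a foot, at the rear right corner (seen from the robot, front = near): the place to press to test that corner; 52 mm above the table at rest.
- foot_a: Dark steel levelling foot A, 36 x 46 mm, fixed on the base board under one corner of the plate (which corner varies); origin at the centre of its underside, 10 mm above the table. All four feet look the same; any may be the one that gives.
- foot_b: Dark steel levelling foot B, 36 x 46 mm, fixed on the base board under one corner of the plate (which corner varies); origin at the centre of its underside, 10 mm above the table. All four feet look the same; any may be the one that gives.
- foot_c: Dark steel levelling foot C, 36 x 46 mm, fixed on the base board under one corner of the plate (which corner varies); origin at the centre of its underside, 10 mm above the table. All four feet look the same; any may be the one that gives.
- foot_d: Dark steel levelling foot D, 36 x 46 mm, fixed on the base board under one corner of the plate (which corner varies); origin at the centre of its underside, 10 mm above the table. All four feet look the same; any may be the one that gives.
- shim_a_pad (a point): Where to press the shim tab of foot A: on its upper face, 52 mm from its hinge. The smooth brass tab, 62 x 20 x 4 mm, is hinged in the foot (6 mm nearer the robot than the foot's origin, 17 mm above the table) and points along the base's -x out from under the plate, its free end sloping up at 40 degrees at the start. Rear tabs stand in the notches of the H.
- shim_a (a joint): Angle (rad) of the tab of foot A: 0 to 0.06 at the start (raised 40 degrees), grows as it is pressed down; 0.698 is flat (level, top 19 mm above the table). Stiff (about 3 N straight down at the pad), stays where it is left. Flat, its cam fills the gap under the loose corner and makes it firm. At a firm corner there is no gap: the tab jams at 0.35 and cannot go flat.
- shim_b_pad (a point): Where to press the shim tab of foot B: on its upper face, 52 mm from its hinge. The smooth brass tab, 62 x 20 x 4 mm, is hinged in the foot (6 mm nearer the robot than the foot's origin, 17 mm above the table) and points along the base's -x out from under the plate, its free end sloping up at 40 degrees at the start. Rear tabs stand in the notches of the H.
- shim_b (a joint): Angle (rad) of the tab of foot B: 0 to 0.06 at the start (raised 40 degrees), grows as it is pressed down; 0.698 is flat (level, top 19 mm above the table). Stiff (about 3 N straight down at the pad), stays where it is left. Flat, its cam fills the gap under the loose corner and makes it firm. At a firm corner there is no gap: the tab jams at 0.35 and cannot go flat.
- shim_c_pad (a point): Where to press the shim tab of foot C: on its upper face, 52 mm from its hinge. The smooth brass tab, 62 x 20 x 4 mm, is hinged in the foot (6 mm nearer the robot than the foot's origin, 17 mm above the table) and points along the base's -x out from under the plate, its free end sloping up at 40 degrees at the start. Rear tabs stand in the notches of the H.
- shim_c (a joint): Angle (rad) of the tab of foot C: 0 to 0.06 at the start (raised 40 degrees), grows as it is pressed down; 0.698 is flat (level, top 19 mm above the table). Stiff (about 3 N straight down at the pad), stays where it is left. Flat, its cam fills the gap under the loose corner and makes it firm. At a firm corner there is no gap: the tab jams at 0.35 and cannot go flat.
- shim_d_pad (a point): Where to press the shim tab of foot D: on its upper face, 52 mm from its hinge. The smooth brass tab, 62 x 20 x 4 mm, is hinged in the foot (6 mm nearer the robot than the foot's origin, 17 mm above the table) and points along the base's -x out from under the plate, its free end sloping up at 40 degrees at the start. Rear tabs stand in the notches of the H.
- shim_d (a joint): Angle (rad) of the tab of foot D: 0 to 0.06 at the start (raised 40 degrees), grows as it is pressed down; 0.698 is flat (level, top 19 mm above the table). Stiff (about 3 N straight down at the pad), stays where it is left. Flat, its cam fills the gap under the loose corner and makes it firm. At a firm corner there is no gap: the tab jams at 0.35 and cannot go flat.
- quoin: Grey steel quoin, 18 x 53 x 18 mm, lying loose on the middle of the plate; bystander. Origin at the centre of its underside.
- quoin_key: Steel T-handled quoin key, 70 x 105 x 10 mm, on the table at the right of the base board; bystander. Origin at the centre of its underside.
- wood_block: Wooden furniture strip, 25 x 120 x 17 mm, on the table at the left of the base board; bystander. Origin at the centre of its underside.
- iron_bar: Cast-iron furniture bar, 32 x 245 x 20 mm, on the table behind the base board; bystander. Origin at the centre of its underside.
- loupe: Black stand loupe, 40 mm across and 40 mm high, on the table at the right rear of the base board; bystander. Origin at the centre of its underside.

How it is judged:
By the outcome, as a careful person would: the job done as asked, in the order asked, and still so for the second after the job is handed in, with the robot touching nothing.
It also fails if it takes over 51 s, if anything falls off the work surface, if the arm or the gripper's body presses on something with over 40 N, if the wrist force passes 120 N, or if a joint passes its speed limit or range.

## Working session

There is one attempt and no reset: what is moved stays moved. The work goes in short steps, Python scripts to look and compute and a tool call to move; the robot and the scene stay as the last step left them, time stands still between calls to the robot, and variables do not carry over. Pictures are saved under pics/ and viewed, and the job is handed in when it is done.

Besides the shell and the picture viewer there is one more tool, called after "Request:" as name(argument=value, ...) on one line, values as JSON. move_arm: Moves the arm, as the interface text tells. Its arguments: {"type":"object","properties":{"jaw":{"type":"array"},"dp":{"type":"array"},"angular":{"type":"array"},"squeeze":{"type":"number"}},"required":["jaw","dp","angular"]}

```bash
mkdir -p pics; ls; cat > h.py <<'E'
import numpy as np, cv2
from cell import *
def pose():
    s=state(); return s
def save(name,fn):
    p,d=snapshot(name); cv2.imwrite('pics/'+fn+'.png',cv2.cvtColor(p,cv2.COLOR_RGB2BGR)); np.savez('pics/'+fn,p=p,d=d); return p,d
def pts(name,d):
    m=camera_model(name);K=np.array(m['camera_matrix']);T=np.array(m['world_to_cam'])
    v,u=np.mgrid[:d.shape[0],:d.shape[1]]
    x=(u-K[0,2])/K[0,0]*d;y=(v-K[1,2])/K[1,1]*d
    c=np.stack([x,-y,-d,np.ones_like(d)],-1)
    return (c@np.linalg.inv(T).T)[...,:3]
E
python3 - <<'E'
from h import *
for n in('top','scene'):
    p,d=save(n,n+'0'); print({k:np.round(v,3).tolist() for k,v in camera_model(n).items() if hasattr(v,'__len__')and not isinstance(v,str)})
    print(d.min(),d.max())
s=state();print(s); print(grip_depth() if callable(grip_depth) else grip_depth)
E
```

```text
pics
{'camera_matrix': [[454.057, 0.0, 284.295], [0.0, 454.057, 213.351], [0.0, 0.0, 1.0]], 'world_to_cam': [[-0.025, -1.0, -0.011, 80.026], [0.999, -0.025, 0.047, -570.452], [-0.047, -0.01, 0.999, -1132.638], [0.0, 0.0, 0.0, 1.0]]}
0.0 2068.6772
{'camera_matrix': [[438.079, 0.0, 282.165], [0.0, 438.079, 209.598], [0.0, 0.0, 1.0]], 'world_to_cam': [[0.908, -0.419, -0.004, -502.786], [0.263, 0.561, 0.785, -254.9], [-0.327, -0.714, 0.62, -738.317], [0.0, 0.0, 0.0, 1.0]]}
0.0 3051.1907
{'time_s': 0.1, 'q': array([ 9.84203345e-01,  4.87099974e-02,  9.77269781e-02,  1.62198362e+00,
       -1.18613963e-05,  1.44301610e+00]), 'joint_vel': array([ 0.0004682 , -0.00156865,  0.0022016 , -0.00165816, -0.00171873,
       -0.00068137]), 'tau': array([ 2.14602042e-03, -3.39852226e+01,  3.20935178e+01,  1.58479525e-02,
       -7.09009282e-05,  3.63988946e-07]), 'tcp_pos': array([232.41670478, 470.55040083, 403.60266406]), 'eef_rot': array([ 8.49376903e-01,  5.27785656e-01, -9.84713949e-04,  4.56000067e-04]), 'ft_force': array([-0.87011688,  0.0080837 ,  0.32585545]), 'ft_torque': array([-0.0003062 ,  0.01997061,  0.03042234]), 'finger_gap': 85.61586499247872}
154.70000000000002
```

View pics/top0.png

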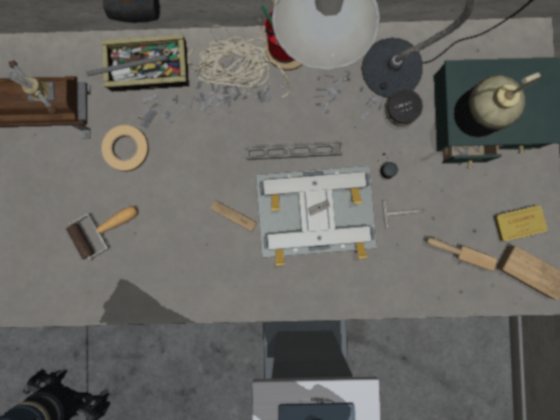

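View pics/scene0.png

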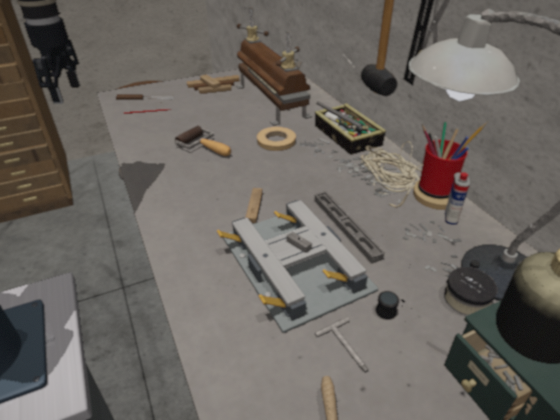

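The top view shows the H-plate at about (318, 212) px on the base board. The four brass tabs are at about (275,203), (355,197), (280,257) and (361,251) px. The arm is clear, at the lower left. Next I measure the plate and the tabs.

```bash
python3 - <<'E'
from h import *
z=np.load('pics/top0.npz');p,d=z['p'],z['d'];P=pts('top',d)
reg=np.zeros(d.shape,bool);reg[150:280,235:395]=True
hsv=cv2.cvtColor(p,cv2.COLOR_RGB2HSV)
print('base depth z', np.median(P[...,2][reg]))
def ray(name,uv,zz):
    m=camera_model(name);K=np.array(m['camera_matrix']);T=np.array(m['world_to_cam']);Ti=np.linalg.inv(T)
    o=Ti[:3,3];dv=Ti[:3,:3]@np.array([(uv[0]-K[0,2])/K[0,0],-(uv[1]-K[1,2])/K[1,1],-1])
    return o+dv*(zz-o[2])/dv[2]
white=((hsv[...,2]>170)&(hsv[...,1]<40)&reg).astype(np.uint8)
white=cv2.morphologyEx(white,cv2.MORPH_OPEN,np.ones((3,3)))
print(white.sum(), 'z of white',np.percentile(P[...,2][white>0],[5,50,95]))
n,l,s,c=cv2.connectedComponentsWithStats(white)
print(s)
ys,xs=np.nonzero(white); r=cv2.minAreaRect(np.stack([np.array([ray('top',(x,y),52)[:2]]) for x,y in zip(xs,ys)]).astype(np.float32).reshape(-1,1,2))
print('plate rect',r, cv2.boxPoints(r))
br=((hsv[...,0]>14)&(hsv[...,0]<28)&(hsv[...,1]>120)&reg).astype(np.uint8)
n,l,s,c=cv2.connectedComponentsWithStats(br)
for i in range(1,n):
    if s[i,4]>20:
        m=l==i; zz=P[...,2][m]; print(s[i],c[i],'xyz',np.round(P[m].mean(0)),np.round(P[m].min(0)),np.round(P[m].max(0)))
big=cv2.resize(p[150:280,235:395],None,fx=5,fy=5,interpolation=cv2.INTER_CUBIC)
cv2.imwrite('pics/topcrop.png',cv2.cvtColor(big[:600],cv2.COLOR_RGB2BGR))
E
```

```text
base depth z 6.71914621057158
3394 z of white [48.66540189 52.16384778 55.46399315]
[[     0      0    560    420 231806]
 [   265    174    105     75   3385]
 [   294    249      3      3      9]]Traceback (most recent call last):
  File "<stdin>", line 15, in <module>
  File "<stdin>", line 7, in ray
ValueError: time passes only in moves, steps and waits
```

```bash
cat >> h.py <<'E'
_c={}
def cam(n):
    if n not in _c: _c[n]=camera_model(n)
    m=_c[n];return np.array(m['camera_matrix']),np.array(m['world_to_cam'])
def ray(name,uv,zz):
    K,T=cam(name);Ti=np.linalg.inv(T)
    o=Ti[:3,3];dv=Ti[:3,:3]@np.array([(uv[0]-K[0,2])/K[0,0],-(uv[1]-K[1,2])/K[1,1],-1])
    return o+dv*(zz-o[2])/dv[2]
E
python3 - <<'E'
from h import *
z=np.load('pics/top0.npz');p,d=z['p'],z['d'];P=pts('top',d)
reg=np.zeros(d.shape,bool);reg[150:280,235:395]=True
hsv=cv2.cvtColor(p,cv2.COLOR_RGB2HSV)
white=((hsv[...,2]>170)&(hsv[...,1]<40)&reg).astype(np.uint8)
white=cv2.morphologyEx(white,cv2.MORPH_OPEN,np.ones((3,3)))
n,l,s,c=cv2.connectedComponentsWithStats(white); white=l==1
ys,xs=np.nonzero(white); r=cv2.minAreaRect(np.array([ray('top',(x,y),52)[:2] for x,y in zip(xs,ys)],np.float32))
print('plate rect',r, cv2.boxPoints(r))
br=((hsv[...,0]>14)&(hsv[...,0]<28)&(hsv[...,1]>120)&reg).astype(np.uint8)
n,l,s,c=cv2.connectedComponentsWithStats(br)
for i in range(1,n):
    if s[i,4]>20:
        m=l==i; print(s[i],c[i],'xyz',np.round(P[m].mean(0)),np.round(P[m].min(0)),np.round(P[m].max(0)))
big=cv2.resize(p[165:270,245:385],None,fx=5,fy=5,interpolation=cv2.INTER_CUBIC)
cv2.imwrite('pics/topcrop.png',cv2.cvtColor(big,cv2.COLOR_RGB2BGR))
q=np.load('pics/scene0.npz')['p'][190:340,205:390]
cv2.imwrite('pics/scenecrop.png',cv2.cvtColor(cv2.resize(q,None,fx=4,fy=4,interpolation=cv2.INTER_CUBIC),cv2.COLOR_RGB2BGR))
E
```

```text
plate rect ((575.3644409179688, -13.123420715332031), (165.21339416503906, 244.68792724609375), 3.2785584926605225) [[ 485.89606  104.29599]
 [ 499.88983 -139.99146]
 [ 664.8328  -130.54283]
 [ 650.83905  113.74461]]
[351 188  10  15  97] [355.40206186 195.36082474] xyz [ 610. -109.   55.] [ 518. -119.   25.] [ 631.   54. 1159.]
[272 195   7  15  90] [274.8        201.83333333] xyz [600.  88.  43.] [581.  80.  27.] [618.  95.  60.]
[356 243  10  15 105] [360.48571429 250.08571429] xyz [ 477. -117.   57.] [ 460. -128.   31.] [ 518.   54. 1159.]
[276 250   7  15  94] [279.15957447 257.07446809] xyz [465.  80.  57.] [448.  54.  30.] [ 518.   88. 1159.]
```

View pics/topcrop.png

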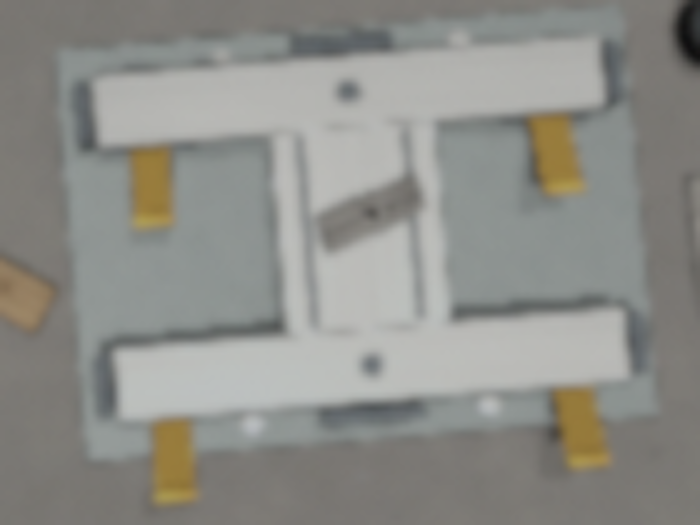

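View pics/scenecrop.png

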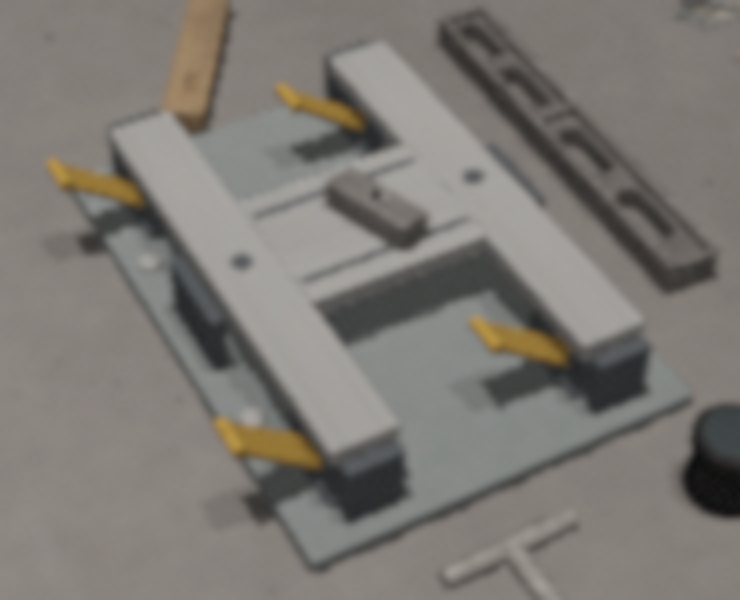

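The white plate mask gives the plate centre at (575, -13) with a yaw of +3.3 deg. Its top is at z≈52 from depth, as specified, and its size of 165x245 fits 170x250. The tabs sit at plate y≈±99, and their free ends point toward the robot, so the layout is consistent. I will close the jaws, turn the tool by +29.5 deg in yaw so that tool x = plate +y and tool y = plate +x, and travel to the front-left corner.

Request:
move_arm(jaw=[255, 255, 255, 255, 255, 255, 255, 255], squeeze=20, dp=[[0, 0, 1], [0, 0, 1], [0, 0, 1], [0, 0, 1], [-4.0, 2.5, 0], [-4.0, 2.5, 0], [-4.0, 2.5, 0], [-4.0, 2.5, 0]], angular=[[0, 0, -7.4], [0, 0, -7.4], [0, 0, -7.4], [0, 0, -7.3], [0, 0, 0], [0, 0, 0], [0, 0, 0], [0, 0, 0]])

```text
time_s: 0.9
tcp_pos: [341.7, 315.1, 364.1]
eef_rot: [0.687, 0.727, -0.0, -0.0]
ft_force: [0.7, 0.7, -0.2]
finger_gap: 0.0
```

Request:
move_arm(jaw=[255, 255, 255, 255, 255, 255, 255, 255], dp=[[-4.0, 2.5, 1], [-4.0, 2.5, 1], [-4.0, 2.5, 1], [-4.0, 2.5, 1], [-4.0, 2.5, 1], [-4.0, 2.4, 1], [0, 0, 3], [0, 0, 0]], angular=[[0, 0, 0], [0, 0, 0], [0, 0, 0], [0, 0, 0], [0, 0, 0], [0, 0, 0], [0, 0, 0], [0, 0, 0]])

```text
time_s: 1.7
tcp_pos: [501.9, 83.8, 269.7]
eef_rot: [0.688, 0.726, -0.003, -0.004]
ft_force: [-1.1, -0.2, -1.6]
finger_gap: -0.1
```

```bash
cat >> h.py <<'E'
from scipy.spatial.transform import Rotation as R
C0=np.array([575.4,-13.1]);yaw=np.radians(3.28)
def pf(xy):
    d=np.array(xy)-C0;c,s=np.cos(yaw),np.sin(yaw);return np.array([c*d[0]+s*d[1],-s*d[0]+c*d[1]])
def rep():
    s=state();M=R.from_quat(s['eef_rot']).as_matrix()
    print('t',round(s['time_s'],2),'tcp',np.round(s['tcp_pos'],1),'plate-frame xy of tip',np.round(pf((s['tcp_pos']+173*M[:,2])[:2]),1),'tipz',np.round((s['tcp_pos']+173*M[:,2])[2],1),'toolx deg',np.round(np.degrees(np.arctan2(M[1,0],M[0,0])),2),'z',np.round(M[:,2],3),'F',np.round(s['ft_force'],2),'gap',round(s['finger_gap'],1),'q',np.round(s['q'],2))
E
python3 -c "from h import *;rep();print(grip_depth())"
```

```text
t 1.7 tcp [501.9  83.8 269.7] plate-frame xy of tip [-69.6 101. ] tipz 96.7 toolx deg 93.04 z [-0.01 -0.   -1.  ] F [-1.12 -0.17 -1.63] gap -0.1 q [ 0.03  0.03 -0.19  1.36  0.   -0.02]Traceback (most recent call last):
  File "<string>", line 1, in <module>
    from h import *;rep();print(grip_depth())
                                ~~~~~~~~~~^^
TypeError: 'float' object is not callable
```

Request:
move_arm(jaw=[255, 255, 255, 255, 255, 255, 255, 255], dp=[[0, 0, 1.5], [0, 0, 1.5], [0, 0, 0.5], [0, 0, 0], [0, 0, 0], [0, 0, 0], [0, 0, 0], [0, 0, 0]], angular=[[0, 0, 0], [0, 0, 0], [0, 0, 0], [0, 0, 0], [0, 0, 0], [0, 0, 0], [0, 0, 0], [0, 0, 0]])

```text
time_s: 2.5
tcp_pos: [503.8, 85.3, 240.4]
eef_rot: [0.687, 0.727, 0.0, 0.0]
ft_force: [0.3, -0.2, -0.2]
finger_gap: -0.2
```

```bash
python3 -c "from h import *;rep()"
```

```text
t 2.5 tcp [503.8  85.3 240.4] plate-frame xy of tip [-65.7 102.3] tipz 67.4 toolx deg 93.21 z [ 0.001  0.    -1.   ] F [ 0.33 -0.18 -0.22] gap -0.2 q [ 0.04  0.04 -0.24  1.29 -0.   -0.02]
```

Request:
move_arm(jaw=[255, 255, 255, 255, 255, 255, 255, 255], dp=[[-0.3, 0, 0.6], [0, 0, 0.5], [0, 0, 0.2], [0, 0, 0.1], [0, 0, 0.1], [0, 0, 0], [0, 0, 0], [0, 0, 0]], angular=[[0, 0, 0], [0, 0, 0], [0, 0, 0], [0, 0, 0], [0, 0, 0], [0, 0, 0], [0, 0, 0], [0, 0, 0]])

```text
time_s: 3.3
tcp_pos: [503.2, 82.2, 225.4]
eef_rot: [0.687, 0.727, -0.001, -0.0]
ft_force: [-4.5, -1.6, 5.7]
finger_gap: 0.2
```

```bash
python3 -c "from h import *;rep()"
```

```text
t 3.3 tcp [503.2  82.2 225.4] plate-frame xy of tip [-66.8  99.2] tipz 52.4 toolx deg 93.22 z [-0.001 -0.001 -1.   ] F [-4.48 -1.55  5.65] gap 0.2 q [ 0.03  0.05 -0.26  1.26 -0.   -0.03]
```

Request:
move_arm(jaw=[255, 255, 255, 255, 255, 255, 255, 255], dp=[[0, 0, 0.1], [0, 0, 0], [0, 0, 0], [0, 0, 0], [0, 0, 0], [0, 0, 0], [0, 0, 0], [0, 0, 0]], angular=[[0, 0, 0], [0, 0, 0], [0, 0, 0], [0, 0, 0], [0, 0, 0], [0, 0, 0], [0, 0, 0], [0, 0, 0]])

```text
time_s: 4.1
tcp_pos: [503.2, 82.2, 225.4]
eef_rot: [0.687, 0.727, -0.001, -0.0]
ft_force: [-5.2, -0.7, 10.1]
finger_gap: -0.1
```

```bash
python3 -c "from h import *;rep()"
```

```text
t 4.1 tcp [503.2  82.2 225.4] plate-frame xy of tip [-66.8  99.2] tipz 52.4 toolx deg 93.21 z [-0.001 -0.001 -1.   ] F [-5.23 -0.73 10.14] gap -0.1 q [ 0.03  0.05 -0.26  1.26 -0.   -0.03]
```

Front-left is firm: 10 N with z unchanged at 52.4. Next is front-right.

Request:
move_arm(jaw=[255, 255, 255, 255, 255, 255, 255, 255], dp=[[0, 0, -1.5], [0, 0, -1.0], [-4.0, 0, 0], [-4.0, 0, 0], [-4.0, 0, 0], [-4.0, 0, 0], [-3.8, 0, 0], [0, 0, 0]], angular=[[0, 0, 0], [0, 0, 0], [0, 0, 0], [0, 0, 0], [0, 0, 0], [0, 0, 0], [0, 0, 0], [0, 0, 0]])

```text
time_s: 4.9
tcp_pos: [515.2, -119.5, 249.1]
eef_rot: [0.689, 0.725, -0.0, 0.002]
ft_force: [-0.4, -0.5, 0.4]
finger_gap: -0.2
```

Request:
move_arm(jaw=[255, 255, 255, 255, 255, 255, 255, 255], dp=[[0, 0, 1.0], [0, 0, 1.0], [0, 0, 0.1], [0, 0, 0], [0, 0, 0], [0, 0, 0], [0, 0, 0], [0, 0, 0]], angular=[[0, 0, 0], [0, 0, 0], [0, 0, 0], [0, 0, 0], [0, 0, 0], [0, 0, 0], [0, 0, 0], [0, 0, 0]])

```text
time_s: 5.7
tcp_pos: [514.9, -115.3, 228.0]
eef_rot: [0.687, 0.727, 0.0, 0.0]
ft_force: [-0.3, -0.2, 0.8]
finger_gap: 0.0
```

```bash
python3 -c "from h import *;rep()"
```

```text
t 5.7 tcp [ 514.9 -115.3  228. ] plate-frame xy of tip [-66.1 -98.6] tipz 55.0 toolx deg 93.22 z [ 0.001 -0.    -1.   ] F [-0.27 -0.21  0.78] gap 0.0 q [-0.35  0.09 -0.21  1.27  0.   -0.4 ]
```

Request:
move_arm(jaw=[255, 255, 255, 255, 255, 255, 255, 255], dp=[[0, 0, 0.1], [0, 0, 0.1], [0, 0, 0.1], [0, 0, 0.1], [0, 0, 0], [0, 0, 0], [0, 0, 0], [0, 0, 0]], angular=[[0, 0, 0], [0, 0, 0], [0, 0, 0], [0, 0, 0], [0, 0, 0], [0, 0, 0], [0, 0, 0], [0, 0, 0]])

```text
time_s: 6.5
tcp_pos: [514.8, -115.5, 223.9]
eef_rot: [0.687, 0.727, -0.0, 0.0]
ft_force: [-1.7, -0.7, 3.7]
finger_gap: 0.2
```

```bash
python3 -c "from h import *;rep()"
```

```text
t 6.5 tcp [ 514.8 -115.5  223.9] plate-frame xy of tip [-66.4 -98.8] tipz 50.9 toolx deg 93.21 z [-0. -0. -1.] F [-1.67 -0.71  3.73] gap 0.2 q [-0.35  0.09 -0.21  1.26 -0.   -0.4 ]
```

Request:
move_arm(jaw=[255, 255, 255, 255, 255, 255, 255, 255], dp=[[0, 0, 0.1], [0, 0, 0.1], [0, 0, 0], [0, 0, 0], [0, 0, 0], [0, 0, 0], [0, 0, 0], [0, 0, 0]], angular=[[0, 0, 0], [0, 0, 0], [0, 0, 0], [0, 0, 0], [0, 0, 0], [0, 0, 0], [0, 0, 0], [0, 0, 0]])

```text
time_s: 7.3
tcp_pos: [514.7, -115.5, 221.7]
eef_rot: [0.687, 0.727, -0.0, 0.0]
ft_force: [-3.0, -2.6, 4.5]
finger_gap: 0.3
```

```bash
python3 -c "from h import *;rep()"
```

```text
t 7.3 tcp [ 514.7 -115.5  221.7] plate-frame xy of tip [-66.5 -98.8] tipz 48.7 toolx deg 93.2 z [-0. -0. -1.] F [-3.03 -2.56  4.45] gap 0.3 q [-0.35  0.1  -0.22  1.26 -0.   -0.4 ]
```

Front-right gives: 4.5 N at 3.7 mm down, against 10 N with no dip at front-left. I lift off and check that it springs back and where its tab lies.

```bash
python3 - <<'E'
from h import *
z=np.load('pics/top0.npz');p,d=z['p'],z['d'];P=pts('top',d)
hsv=cv2.cvtColor(p,cv2.COLOR_RGB2HSV)
m=(hsv[...,0]>14)&(hsv[...,0]<28)&(hsv[...,1]>120)
for a in((346,240,20,22),(346,185,20,20),(268,247,20,20)):
    q=np.zeros_like(m);q[a[1]:a[1]+a[3],a[0]:a[0]+a[2]]=1
    Q=P[m&q];Q=Q[(Q[:,2]>15)&(Q[:,2]<70)]
    W=np.c_[np.array([pf(x) for x in Q[:,:2]]),Q[:,2]]
    print(len(W),np.round(np.median(W,0),1),np.round(np.percentile(W,[3,97],0),1).tolist())
E
```

```text
104 [-105.2  -99.3   45.5] [[-121.0, -107.5, 32.8], [-88.1, -91.5, 61.3]]
96 [ 30.2 -99.4  43.1] [[12.4, -107.0, 28.7], [47.2, -91.6, 57.1]]
93 [-105.5   99.9   46.4] [[-121.7, 92.8, 31.9], [-89.1, 107.4, 59.0]]
```

Request:
move_arm(jaw=[255, 255, 255, 255, 255, 255, 255, 255], dp=[[0, 0, -1.0], [0, 0, -2.0], [0, 0, -1.0], [0, -2.6, 0], [0, -2.6, 0], [0, 0, 0], [0, 0, 0], [0, 0, 0]], angular=[[0, 0, 0], [0, 0, 0], [0, 0, 0], [0, 0, 0], [0, 0, 0], [0, 0, 0], [0, 0, 0], [0, 0, 0]])

```text
time_s: 8.1
tcp_pos: [463.7, -118.3, 262.0]
eef_rot: [0.687, 0.727, 0.001, 0.001]
ft_force: [-0.1, -0.8, 0.4]
finger_gap: 0.1
```

```bash
python3 - <<'E'
from h import *
rep()
p,d=save('scene','scene1')
q=p[190:340,205:390]
cv2.imwrite('pics/scenecrop1.png',cv2.cvtColor(cv2.resize(q,None,fx=4,fy=4,interpolation=cv2.INTER_CUBIC),cv2.COLOR_RGB2BGR))
E
```

```text
t 8.1 tcp [ 463.7 -118.3  262. ] plate-frame xy of tip [-117.3  -98.7] tipz 89.0 toolx deg 93.23 z [ 0.002  0.    -1.   ] F [-0.13 -0.84  0.42] gap 0.1 q [-0.39 -0.06 -0.29  1.34  0.   -0.45]
```

View pics/scenecrop1.png

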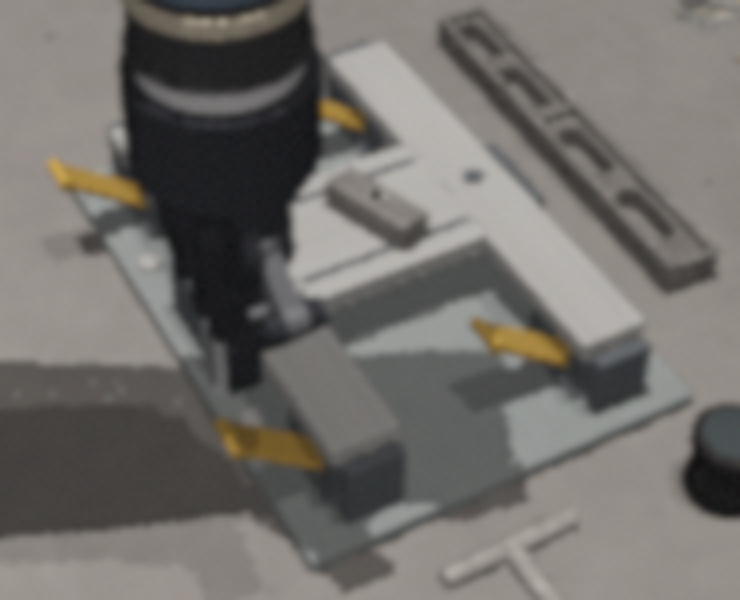

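The scene view shows the plate level again, with its front-right end at about (335,400) px in the crop. All four tabs are still raised and the quoin is in place. The closed fingers stand above the front-right tab, whose end is at (225,435) px. The tab lies at plate y≈-99 with its end at x≈-121 and z≈59, and the fingertips are at (-117,-99). I press it down.

Request:
move_arm(jaw=[255, 255, 255, 255, 255, 255, 255, 255], dp=[[0, -0.1, 1.2], [0, 0, 1.2], [0, 0, 0.5], [0, 0, 0.4], [0, 0, 0.4], [0, 0, 0.4], [0, 0, 0.4], [0, 0, 0]], angular=[[0, 0, 0], [0, 0, 0], [0, 0, 0], [0, 0, 0], [0, 0, 0], [0, 0, 0], [0, 0, 0], [0, 0, 0]])

```text
time_s: 8.95
tcp_pos: [462.2, -118.4, 216.3]
eef_rot: [0.687, 0.727, 0.0, 0.0]
ft_force: [0.2, -0.0, -0.5]
finger_gap: -0.0
```

```bash
python3 -c "from h import *;rep()"
```

```text
t 8.95 tcp [ 462.2 -118.4  216.3] plate-frame xy of tip [-118.9  -98.7] tipz 43.3 toolx deg 93.22 z [ 0.001  0.    -1.   ] F [ 0.22 -0.   -0.47] gap -0.0 q [-0.39 -0.03 -0.36  1.24  0.   -0.45]
```

```bash
python3 - <<'E'
from h import *
p,d=save('scene','scene2')
q=p[200:350,195:380]
cv2.imwrite('pics/scenecrop2.png',cv2.cvtColor(cv2.resize(q,None,fx=4,fy=4,interpolation=cv2.INTER_CUBIC),cv2.COLOR_RGB2BGR))
E
```

```text
(no output)
```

View pics/scenecrop2.png

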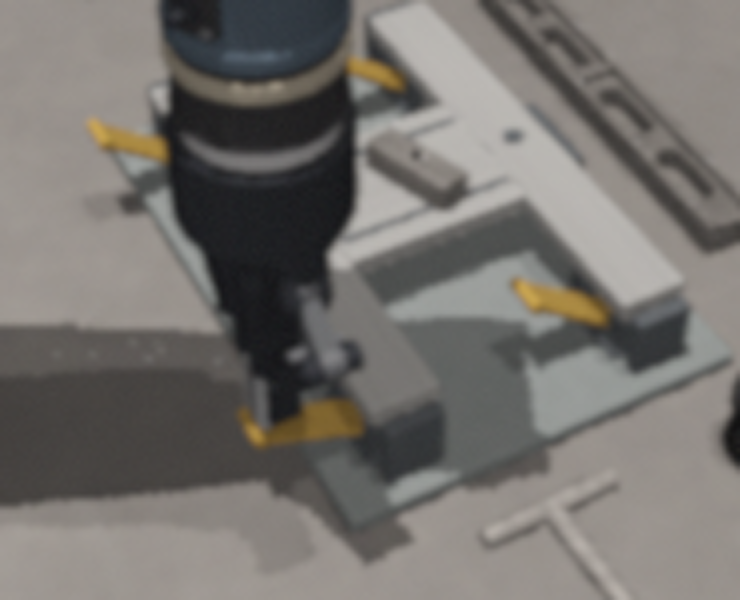

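The scene view shows the fingertips on the front-right tab at (275,420) px in the crop. The tab is clearly lower than before, so I keep pressing to flat.

Request:
move_arm(jaw=[255, 255, 255, 255, 255, 255, 255, 255], dp=[[0, 0, 0.3], [0, 0, 0.3], [0, 0, 0.3], [0, 0, 0.3], [0, 0, 0.3], [0, 0, 0.3], [0, 0, 0.3], [0, 0, 0]], angular=[[0, 0, 0], [0, 0, 0], [0, 0, 0], [0, 0, 0], [0, 0, 0], [0, 0, 0], [0, 0, 0], [0, 0, 0]])

```text
time_s: 9.8
tcp_pos: [461.7, -118.3, 195.0]
eef_rot: [0.687, 0.727, -0.0, -0.0]
ft_force: [-0.0, -0.7, -0.0]
finger_gap: 0.0
```

```bash
python3 -c "from h import *;rep()"
```

```text
t 9.8 tcp [ 461.7 -118.3  195. ] plate-frame xy of tip [-119.6  -98.4] tipz 22.0 toolx deg 93.21 z [-0.001  0.    -1.   ] F [-0.02 -0.68 -0.05] gap 0.0 q [-0.39 -0.01 -0.39  1.2   0.   -0.45]
```

Request:
move_arm(jaw=[255, 255, 255, 255, 255, 255, 255, 255], dp=[[0, 0, 0.1], [0, 0, 0.1], [0, 0, 0.1], [0, 0, 0.1], [0, 0, 0], [0, 0, 0], [0, 0, 0], [0, 0, 0]], angular=[[0, 0, 0], [0, 0, 0], [0, 0, 0], [0, 0, 0], [0, 0, 0], [0, 0, 0], [0, 0, 0], [0, 0, 0]])

```text
time_s: 10.6
tcp_pos: [461.9, -118.3, 192.0]
eef_rot: [0.687, 0.727, -0.0, -0.0]
ft_force: [-2.6, 0.9, 4.9]
finger_gap: 0.0
```

```bash
python3 -c "from h import *;rep()"
```

```text
t 10.6 tcp [ 461.9 -118.3  192. ] plate-frame xy of tip [-119.4  -98.6] tipz 19.0 toolx deg 93.22 z [-0.  0. -1.] F [-2.63  0.93  4.87] gap 0.0 q [-0.39 -0.01 -0.39  1.19 -0.   -0.45]
```

Tip z is 19.0 at 4.9 N, so the tab is on its flat stop. One more millimetre confirms that it seats.

Request:
move_arm(jaw=[255, 255, 255, 255, 255, 255, 255, 255], dp=[[0, 0, 0.1], [0, 0, 0.1], [0, 0, 0], [0, 0, 0], [0, 0, 0], [0, 0, 0], [0, 0, 0], [0, 0, 0]], angular=[[0, 0, 0], [0, 0, 0], [0, 0, 0], [0, 0, 0], [0, 0, 0], [0, 0, 0], [0, 0, 0], [0, 0, 0]])

```text
time_s: 11.4
tcp_pos: [461.9, -118.4, 191.6]
eef_rot: [0.687, 0.727, -0.0, 0.0]
ft_force: [-6.3, 2.2, 13.3]
finger_gap: 0.1
```

```bash
python3 -c "from h import *;rep()"
```

```text
t 11.4 tcp [ 461.9 -118.4  191.6] plate-frame xy of tip [-119.3  -98.6] tipz 18.6 toolx deg 93.22 z [ 0. -0. -1.] F [-6.26  2.24 13.29] gap 0.1 q [-0.39 -0.01 -0.39  1.19 -0.   -0.45]
```

The tab is seated: 13 N with no further travel. I lift off and re-test the front-right corner.

Request:
move_arm(jaw=[255, 255, 255, 255, 255, 255, 255, 255], dp=[[0, 0, -1.0], [0, 0, -2.0], [0, 0, -2.5], [0, 0, -1.5], [0, 2.7, 0], [0, 2.6, 0], [0, 0, 0], [0, 0, 1.0]], angular=[[0, 0, 0], [0, 0, 0], [0, 0, 0], [0, 0, 0], [0, 0, 0], [0, 0, 0], [0, 0, 0], [0, 0, 0]])

```text
time_s: 12.2
tcp_pos: [515.7, -115.6, 250.4]
eef_rot: [0.687, 0.727, 0.0, 0.001]
ft_force: [1.1, 0.1, -0.1]
finger_gap: -0.0
```

Request:
move_arm(jaw=[255, 255, 255, 255, 255, 255, 255, 255], dp=[[0, 0, 1.0], [0, 0, 1.0], [0, 0, 0.2], [0, 0, 0], [0, 0, 0], [0, 0, 0], [0, 0, 0], [0, 0, 0]], angular=[[0, 0, 0], [0, 0, 0], [0, 0, 0], [0, 0, 0], [0, 0, 0], [0, 0, 0], [0, 0, 0], [0, 0, 0]])

```text
time_s: 13.0
tcp_pos: [515.0, -115.5, 228.1]
eef_rot: [0.687, 0.727, 0.0, 0.0]
ft_force: [-0.1, -0.6, 0.1]
finger_gap: 0.1
```

```bash
python3 -c "from h import *;rep()"
```

```text
t 13.0 tcp [ 515.  -115.5  228.1] plate-frame xy of tip [-66.  -98.8] tipz 55.1 toolx deg 93.21 z [ 0.001 -0.    -1.   ] F [-0.1  -0.57  0.12] gap 0.1 q [-0.35  0.09 -0.21  1.27 -0.   -0.4 ]
```

Request:
move_arm(jaw=[255, 255, 255, 255, 255, 255, 255, 255], dp=[[0, 0, 0.1], [0, 0, 0.1], [0, 0, 0.1], [0, 0, 0.1], [0, 0, 0.1], [0, 0, 0], [0, 0, 0], [0, 0, 0]], angular=[[0, 0, 0], [0, 0, 0], [0, 0, 0], [0, 0, 0], [0, 0, 0], [0, 0, 0], [0, 0, 0], [0, 0, 0]])

```text
time_s: 13.8
tcp_pos: [514.8, -115.4, 225.0]
eef_rot: [0.687, 0.727, 0.0, 0.0]
ft_force: [-4.3, 1.8, 10.5]
finger_gap: 0.4
```

```bash
python3 -c "from h import *;rep()"
```

```text
t 13.8 tcp [ 514.8 -115.4  225. ] plate-frame xy of tip [-66.2 -98.7] tipz 52.0 toolx deg 93.22 z [ 0.001 -0.001 -1.   ] F [-4.34  1.8  10.52] gap 0.4 q [-0.35  0.09 -0.21  1.26 -0.   -0.4 ]
```

The corner is now firm: 10.5 N at z=52. I retreat straight up, then back toward the robot, and look once more.

Request:
move_arm(jaw=[255, 255, 255, 255, 255, 255, 255, 255], dp=[[0, 0, -1.0], [0, 0, -2.5], [0, 0, -3.5], [0, 0, -3.5], [0, -4, -3], [0, -4, -3], [0, -4, -2], [0, -4, 0]], angular=[[0, 0, 0], [0, 0, 0], [0, 0, 0], [0, 0, 0], [0, 0, 0], [0, 0, 0], [0, 0, 0], [0, 0, 0]])

```text
time_s: 14.6
tcp_pos: [354.2, -124.5, 411.6]
eef_rot: [0.687, 0.727, 0.001, 0.004]
ft_force: [-0.5, -0.3, 0.4]
finger_gap: -0.3
```

Request:
move_arm(jaw=[255, 255, 255, 255, 255, 255, 255, 255], dp=[[0, -3, 0], [0, -2, 0], [0, 0, 0], [0, 0, 0], [0, 0, 0], [0, 0, 0], [0, 0, 0], [0, 0, 0]], angular=[[0, 0, 0], [0, 0, 0], [0, 0, 0], [0, 0, 0], [0, 0, 0], [0, 0, 0], [0, 0, 0], [0, 0, 0]])

```text
time_s: 15.4
tcp_pos: [305.5, -127.1, 407.5]
eef_rot: [0.687, 0.727, -0.0, -0.0]
ft_force: [1.8, -0.8, -0.1]
finger_gap: -0.1
```

```bash
python3 - <<'E'
from h import *
rep()
a=[]
for n,(y0,y1,x0,x1),f in (('scene',(190,340,205,390),2),('top',(140,270,200,420),2)):
    p,d=save(n,n+'3'); p0=np.load('pics/%s0.npz'%n)['p']
    a.append(np.hstack([cv2.resize(k[y0:y1,x0:x1],(370,280),interpolation=cv2.INTER_CUBIC) for k in (p0,p)]))
cv2.imwrite('pics/fin.png',cv2.cvtColor(np.vstack(a),cv2.COLOR_RGB2BGR))
z=np.load('pics/top3.npz');p,d=z['p'],z['d']
hsv=cv2.cvtColor(p,cv2.COLOR_RGB2HSV)
reg=np.zeros(d.shape,bool);reg[150:280,235:395]=True
w=((hsv[...,2]>170)&(hsv[...,1]<40)&reg).astype(np.uint8);w=cv2.morphologyEx(w,cv2.MORPH_OPEN,np.ones((3,3)))
n,l,s,c=cv2.connectedComponentsWithStats(w);i=1+s[1:,4].argmax();print('plate comp',s[i],c[i])
ys,xs=np.nonzero(l==i);print(cv2.minAreaRect(np.array([ray('top',(x,y),52)[:2] for x,y in zip(xs,ys)],np.float32)))
P=pts('top',d);m=(hsv[...,0]>14)&(hsv[...,0]<28)&(hsv[...,1]>120)&reg
n,l,s,c=cv2.connectedComponentsWithStats(m.astype(np.uint8))
for i in range(1,n):
    if s[i,4]>20: print(s[i],'z 5/95',np.round(np.percentile(P[l==i][:,2],[5,50,90])))
E
```

```text
t 15.4 tcp [ 305.5 -127.1  407.5] plate-frame xy of tip [-276.   -98.3] tipz 234.5 toolx deg 93.25 z [-0.001  0.001 -1.   ] F [ 1.83 -0.78 -0.07] gap -0.1 q [-0.6  -0.46 -0.32  1.71  0.   -0.65]
plate comp [ 265  174  105   75 3456] [316.48900463 211.79166667]
((575.5491333007812, -13.276893615722656), (165.910400390625, 244.6673583984375), 3.1528186798095703)
[351 188  10  15  97] z 5/95 [30. 44. 56.]
[272 195   7  15  89] z 5/95 [30. 43. 55.]
[356 243   8  20 140] z 5/95 [16. 19. 22.]
[276 250   7  15  92] z 5/95 [32. 45. 56.]
```

View pics/fin.png

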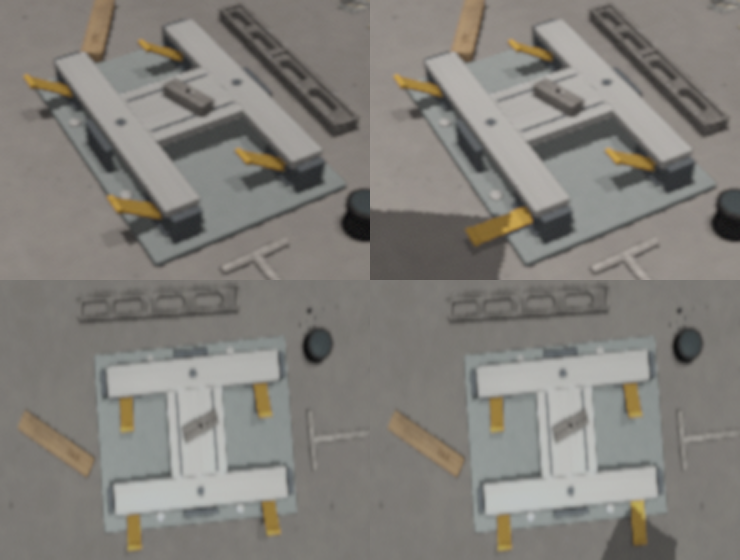

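The before and after views (left and right) show the front-right tab flat at about (500,228) px, with its top at z≈19. The other three tabs are raised (z 30–56), and the plate, quoin and other bystanders are where they were. I hand in.

```bash
python3 -c "from cell import *;print(job_done())"
```

```text
the job is handed in; nothing more can be done
None
```

The front-right corner (corner_2) was the loose one. Its shim tab is now pressed flat, and the job was handed in at about 15.5 s of the 51 s allowed.

- **Finding the corner:** front-left held firm, with 10 N and no dip. Front-right gave about 3.5 mm under 4.5 N, so I stopped there and did not test the two rear corners.
- **Pressing the tab:** I pressed the front-right tab until it seated on its stop, at tip height 19 mm and 13 N with almost no further travel.
- **Last checks:**
  - On re-test, front-right is firm: 10.5 N at 52 mm.
  - The flat tab reads about 19 mm in depth, and the other three tabs are still raised.
  - The plate centre is within 0.2 mm and 0.13° of where it started.
  - The quoin, key, wood block, bar and loupe look unmoved.
  - The arm is clear of everything.

No check failed or disagreed. While pressing there were small sideways forces, up to about 6.6 N, but the plate did not visibly shift.

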